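Take the waiting call on the desk intercom hands-free

TASK

Someone is calling on the desk intercom: take the call hands-free by pressing the room key that glows amber with your fingertips and letting it come back up, then pressing the wide green loudspeaker key and letting it come back up too. Press lightly, without leaning on the unit; press no other key, leave the handset in its trough and do not shift anything else on the desk.

Things in the scene. Friction and masses are not known exactly. Their poses are not given: they have to be found in the camera images.
- console: Desk intercom unit, screwed to the desk, light grey housing 230 x 280 mm, its flat key deck 45 mm above the desk, a tilted display and loudspeaker panel along its rear edge up to 73 mm high. Origin on the desk under the middle of the unit; x points to its rear (away from the robot), y to its left side, where the handset lies, z up. On the deck: two rows of three square room keys, and nearest the robot a row of three wide keys.
- call_top (a point): Top centre of the room key that glows amber: a caller is waiting there. Room keys are 24 x 24 mm, 48 mm apart centre to centre in both directions, and stand 11 mm proud of the deck (top 56 mm above the desk). Which of the six places holds the amber key varies.
- call_key (a joint): How far the amber key is pressed, m: 0 up, 0.008 fully down. All nine keys are alike: straight down, sprung, about 1.5 N to start and 1 N more per mm (4.5 N at 3 mm, 9.5 N fully down), counted as pressed from 0.003 (3 mm), and each springs up when let go.
- talk_top (a point): Top centre of the wide green key with the loudspeaker sign: 24 mm (x) x 44 mm (y), top 56 mm above the desk. It talks to the chosen room hands-free. It is the right-hand one (seen from the robot) of the three wide keys, 60 mm apart.
- talk_key (a joint): How far the green key is pressed, m: 0 up, 0.008 fully down.
- end_key (a joint): How far the wide red key (hang up; the middle one of the three wide keys) is pressed, m.
- mute_key (a joint): How far the wide dark grey key (mute; the left one of the three) is pressed, m.
- busy_top (a point): Top centre of the room key that glows blue: a colleague is talking on that line.
- busy_key (a joint): How far the blue key is pressed, m.
- room1_top (a point): Top centre of an idle room key, off-white, not glowing.
- room1_key (a joint): How far that idle key is pressed, m.
- room2_top (a point): Top centre of an idle room key, off-white, not glowing.
- room2_key (a joint): How far that idle key is pressed, m.
- room3_top (a point): Top centre of an idle room key, off-white, not glowing.
- room3_key (a joint): How far that idle key is pressed, m.
- room4_top (a point): Top centre of an idle room key, off-white, not glowing.
- room4_key (a joint): How far that idle key is pressed, m.
- handset: Loose grey cordless handset, 198 mm long (x) x 50 mm x 39 mm, lying in the trough along the unit's left side; its top is 75 mm above the desk. Origin at the centre of its underside.
- glue_stick: Loose glue stick, upright, white with a green cap, 29 mm across, 96 mm high, right of the unit. Origin at the centre of its underside.
- stamp: Loose hand stamp, upright, black with a blue cap, 34 x 58 x 83 mm high, left of the unit. Origin at the centre of its underside.
- pen_cup: Loose mint-green pen cup, 74 mm across, 98 mm high, pens up to 155 mm, left and rear of the unit. Origin at the centre of its underside.
- ink_pad: Loose round pink ink pad, 92 mm across, 14 mm high, a white tub on top up to 40 mm, in front of the unit. Origin at the centre of its underside.
- stapler: Loose blue and black stapler, 140 mm long (x) x 36 mm x 56 mm high, right of the unit. Origin at the centre of its underside.
- mug: Loose white mug, 82 mm across, 95 mm high, its handle on the far side from the unit, left and front of the unit. Origin at the centre of its underside.
There are look-alikes about, which are no part of the job. Of the things that look like the handset, the middle-sized one is meant.

How it is judged:
On the way, in this order (a step that is already met when the one before it is completed fails the run):
1. the amber room key is pressed with the fingers, at least 3 mm down (value of joint call_key above 0.003 m and contact force between the fingers and call_key above 0.5 N), for 0.05 s.
2. the amber key has come back up (less than 1 mm down) (value of joint call_key below 0.001 m), for 0.1 s.
3. the green loudspeaker key is pressed with the fingers, at least 3 mm down (value of joint talk_key above 0.003 m and contact force between the fingers and talk_key above 0.5 N), for 0.05 s.
At the end, for the whole second after the job is handed in: All nine keys are up again (less than 1 mm down), the handset lies still in its trough and, like every other loose thing, within 10 mm of where it was (value of joint each of call_key, busy_key, room1_key, room2_key, room3_key, room4_key, talk_key, end_key, mute_key below 0.001 m and not (distance of any of handset, glue_stick, stamp, pen_cup, ink_pad, stapler, mug from where it was at the start of the episode above 0.01 m) and linear speed of handset below 0.02 m/s); the robot touches nothing.
It fails at once if a key other than the amber and the green one is pressed 3 mm down (value of joint any of busy_key, room1_key, room2_key, room3_key, room4_key, end_key, mute_key above 0.003 m).
It fails at once if the robot leans on the unit or a key with more than 25 N (contact force between any of the arm, the fingers and console above 25 N or contact force between the fingers and call_key above 25 N or contact force between the fingers and busy_key above 25 N or contact force between the fingers and room1_key above 25 N or contact force between the fingers and room2_key above 25 N or contact force between the fingers and room3_key above 25 N or contact force between the fingers and room4_key above 25 N).
It fails at once if the handset is lifted or shifted, or another loose thing is shifted, lifted or knocked, by more than 10 mm (distance of any of handset, glue_stick, stamp, pen_cup, ink_pad, stapler, mug from where it was at the start of the episode above 0.01 m).
It also fails if it takes over 37 s, if anything falls off the work surface, if the arm or the gripper's body presses on something with over 40 N, if the wrist force passes 120 N, or if a joint passes its speed limit or range.

ROBOT

A 6-joint arm with a two-finger parallel gripper is mounted at the origin on the work surface. World frame = base frame: x ahead of the robot, y to its left, z up, the work surface at z = 0. Lengths are in m, angles in rad, forces in N, time in s.
With the tool pointing down it reaches from about 0.35 to 0.775 m from the base axis. Payload 7.3 kg.
Tool frame: the origin (TCP) lies between the finger pads; the fingertips stand 17 mm ahead of it and the grasp point (between the pads) lies 2 mm behind it; z points along the fingers, y is the direction in which the jaws open and shut (so a half turn about z gives the same grasp; the last joint's range is limited). The gripper opens to 92 mm and grips with 3 to 60 N. Pads are 19 mm wide; open, the fingers measure 130 mm over their backs; the gripper's body (75 mm by 190 mm) begins 47 mm behind the grasp point.
Start: joints at [-1.374, 0.342, 1.524, -0, 1.275, -0.146], TCP at [0.176, -0.494, 0.244] pointing down, gripper open.
Joint ranges: [-2.53, 2.53], [-0.77, 2.02], [0.04, 2.7], [-1, 4.14], [0.28, 2.66], [-3.11, 3.11]. Speed limits (rad/s): [2.57, 2.57, 3.14, 3.14, 3.14, 3.14].

INTERFACE

Orientations are given as a unit quaternion [x, y, z, w].
In Python, from workcell import robot gives the robot as it stands.
- The arm moves only by the tool play_rows, never from a script. Its argument "deltas" is a list of rows, each an object of numbers: "wx", "wy", "wz": the turn, a rotation vector about the tool's x, y, z in rad; "x", "y", "z": the shift along the tool's x, y, z in mm; "claw": the opening in per cent of the stroke, from 0 (shut) to 100 (fully open). A call has 1 to 5 rows; each row is the pose to reach, as a shift and turn from the pose commanded when the call began, along the tool's axes at that moment; what a row does not reach only later rows make up. A row lasts 1/10 s, in which the tool goes at most 50 mm and 8.59 degrees, less where a joint would pass 70% of its speed; a pose out of reach is approached as far as the arm can. A call with a gripper value outside its range is refused whole. The fingers move at their own pace and stop on an object; the grip force is fixed at half the most. Time passes only in rows, so rows that repeat a pose let the fingers close. It gives the time, the measured TCP pose, the force and the opening at its end, in the units of the state.
- robot.read_state(): the state, without advancing time (a new reading comes with each control period).
- robot.read_camera(name): name is "scene" or "top"; returns a dict with "color" (480x640x3 uint8, red, green, blue), "depth" (480x640 float32, m along the optical axis (not along the pixel's ray), 0 where there is no reading), "fx", "fy", "cx", "cy" (pixels), "distortion" ([k1, k2, p1, p2, k3] as OpenCV has them; the pictures are not rectified), "rvec" (rotation vector, rad) and "tvec" (3), from world to camera coordinates, as OpenCV has them. Camera axes: x right, y down, z forward; pixel columns grow to the right and rows downward; lengths in m; the calibration is good to about 2 mm. A picture is of the moment at which its call begins.
- robot.close_job(): hands the job in, once; it reports no verdict.
The state is a dict: "t": time; "joint_pos": joint angles; "qd": joint speeds; "joint_torque": joint torques, N m; "tcp_pos": TCP position; "tcp_rot": TCP orientation; "contact_force": force on the tool from outside, world axes, zero at the start; "ft_torque": the same for the moment, N m; "grip_width": finger opening in m.
Only numpy, scipy, OpenCV 4.12 (cv2) and the standard library are available. Lean on these libraries where they do the work, as an engineer would, in place of code of your own. Each camera call takes 0.05 s, during which the arm holds its last target.

## Working session

There is one attempt and no reset: what is moved stays moved. The work goes in short steps, Python scripts to look and compute and a tool call to move; the robot and the scene stay as the last step left them, time stands still between calls to the robot, and variables do not carry over. Pictures are saved under pics/ and viewed, and the job is handed in when it is done.

Besides the shell and the picture viewer there is one more tool, called by a JSON object that holds its "api" and its "payload". play_rows: Moves the arm, as the interface text tells. Its arguments: {"type":"object","properties":{"deltas":{"type":"array","items":{"type":"object","properties":{"wx":{"type":"number"},"wy":{"type":"number"},"wz":{"type":"number"},"x":{"type":"number"},"y":{"type":"number"},"z":{"type":"number"},"claw":{"type":"number"}}}}},"required":["deltas"]}

```bash
mkdir -p pics; python3 - <<'E'
from workcell import robot
import cv2,pickle
d={}
for n in("scene","top"):
    c=robot.read_camera(n);d[n]=c
    cv2.imwrite(f"pics/{n}0.png",c["color"][:,:,::-1])
    print(n,c["fx"],c["cx"],c["distortion"],c["rvec"],c["tvec"])
pickle.dump(d,open("cam0.pkl","wb"))
s=robot.read_state();print({k:s[k] for k in("t","tcp_pos","tcp_rot","contact_force","grip_width")})
E
```

```text
scene 527.8923234013132 313.0345287576098 [-0.13982833  0.          0.          0.          0.        ] [ 1.04513615  2.32275882 -1.14614073] [ 0.34400561 -0.17388406  1.34740935]
top 615.2599849097477 312.8367254039822 [-0.08933722  0.          0.          0.          0.        ] [ 2.22474838 -2.17962763  0.08214569] [-0.01450682  0.50116363  1.23430343]
{'t': 0.1, 'tcp_pos': array([ 0.17642321, -0.49410816,  0.24313526]), 'tcp_rot': array([ 9.85346922e-01,  1.70560788e-01, -2.10301725e-05, -6.78884067e-04]), 'contact_force': array([-0.76327751, -0.36161936, -0.21090509]), 'grip_width': 0.09196893239940321}
```

View pics/scene0.png

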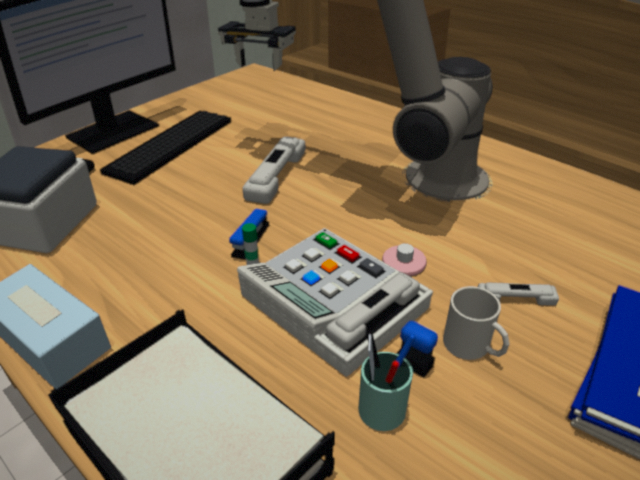

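View pics/top0.png

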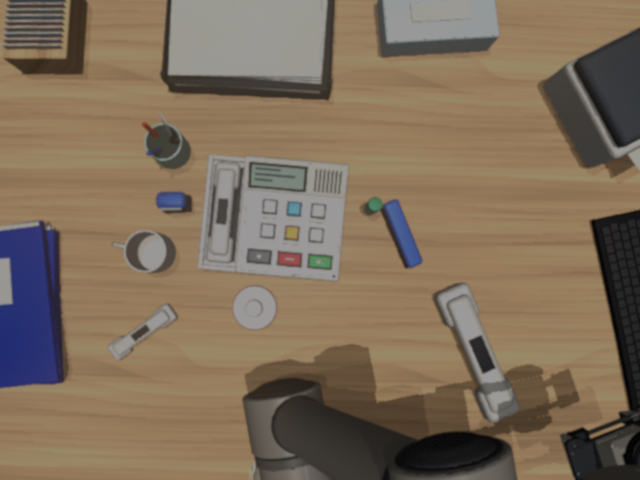

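The amber key is in the front row, middle column: top view about (291,233), scene view (330,266). The green key is at the front right: top (320,262), scene (327,241). Next I'll measure both with masks and rays.

```bash
cat > h.py <<'E'
import cv2,numpy as np
def ray(c,uv):
    K=np.array([[c["fx"],0,c["cx"]],[0,c["fy"],c["cy"]],[0,0,1]])
    p=cv2.undistortPoints(np.array([[uv]],float),K,np.array(c["distortion"]))[0,0]
    R=cv2.Rodrigues(np.array(c["rvec"]))[0];t=np.array(c["tvec"]).ravel()
    return -R.T@t, R.T@np.array([p[0],p[1],1])
def plane(c,uv,z):
    o,d=ray(c,uv);return o+d*(z-o[2])/d[2]
def blob(c,lo,hi,win):
    hsv=cv2.cvtColor(c["color"],cv2.COLOR_RGB2HSV)
    m=cv2.inRange(hsv,np.array(lo),np.array(hi));w=np.zeros_like(m);x0,y0,x1,y1=win;w[y0:y1,x0:x1]=m[y0:y1,x0:x1]
    n,l,s,ce=cv2.connectedComponentsWithStats(w)
    i=1+np.argmax(s[1:,4]);return ce[i],s[i]
E
python3 - <<'E'
import pickle,numpy as np
from h import *
d=pickle.load(open("cam0.pkl","rb"))
W={"top":(240,190,340,275),"scene":(270,225,390,300)}
C={"amber":((10,120,90),(28,255,255)),"green":((45,80,40),(85,255,255)),"red":((170,120,60),(180,255,255)),"blue":((95,120,80),(115,255,255))}
for k,(lo,hi) in C.items():
    r=[]
    for n in W:
        ce,s=blob(d[n],lo,hi,W[n]);u,v=ce.astype(int)
        print(k,n,ce.round(1),s, plane(d[n],ce,.056).round(4)); r.append(ray(d[n],ce))
    (o1,d1),(o2,d2)=r
    A=np.stack([d1,-d2],1);t=np.linalg.lstsq(A,o2-o1,rcond=None)[0]
    p,q=o1+t[0]*d1,o2+t[1]*d2;print("  tri",((p+q)/2).round(4),np.linalg.norm(p-q).round(4))
for nm,uv,z in(("glue",(374,205),.096),("stap1",(390,205),.056),("stap2",(413,264),.056),("R-front corner",(338,278),.045),("L-rear",(208,156),.045),("R-rear",(348,164),.07)):
    print(nm,plane(d["top"],uv,z).round(3))
E
```

```text
amber top [291.3 232.4] [286 227  12  12 104] [0.5107 0.0389 0.056 ]
amber scene [331.9 236.1] [ 270  225  120   34 2233] [ 0.4444 -0.0113  0.056 ]
  tri [0.506  0.0389 0.1158] 0.0024
green top [319.5 261.5] [309 256  22  12 173] [ 0.4548 -0.0175  0.056 ]
green scene [325.8 240. ] [315 232  23  17 205] [ 0.462  -0.0121  0.056 ]
  tri [ 0.4551 -0.0179  0.0492] 0.0004Traceback (most recent call last):
  File "<stdin>", line 9, in <module>
  File "h.py", line 13, in blob
    i=1+np.argmax(s[1:,4]);return ce[i],s[i]
        ~~~~~~~~~^^^^^^^^^
    return _wrapfunc(a, 'argmax', axis=axis, out=out, **kwds)
    return bound(*args, **kwds)
ValueError: attempt to get argmax of an empty sequence
```

```bash
python3 - <<'E'
import pickle,numpy as np
from h import *
d=pickle.load(open("cam0.pkl","rb"))
W={"top":(240,190,340,275),"scene":(295,228,362,290)}
C={"amber":((8,150,90),(28,255,255)),"green":((45,80,40),(85,255,255)),"red":((0,150,60),(7,255,255)),"blue":((95,120,80),(115,255,255))}
P={}
for k,(lo,hi) in C.items():
    r=[]
    for n in W:
        try: ce,s=blob(d[n],lo,hi,(W[n] if not(k=="amber" and n=="scene") else (315,255,345,280)))
        except ValueError: print(k,n,"none");continue
        print(k,n,ce.round(1),s, plane(d[n],ce,.056).round(4)); r.append(ray(d[n],ce))
        if n=="top":P[k]=plane(d[n],ce,.056)
    if len(r)<2: continue
    (o1,d1),(o2,d2)=r
    A=np.stack([d1,-d2],1);t=np.linalg.lstsq(A,o2-o1,rcond=None)[0]
    p,q=o1+t[0]*d1,o2+t[1]*d2;print("  tri",((p+q)/2).round(4),np.linalg.norm(p-q).round(4))
for a,b in(("amber","green"),("amber","blue"),("green","red")):
    if a in P and b in P: v=P[a]-P[b];print(a,b,v.round(4),np.linalg.norm(v).round(4),np.degrees(np.arctan2(v[1],v[0])).round(1))
for nm,uv,z in(("glue",(374,205),.096),("stap1",(390,205),.056),("stap2",(413,264),.056),("R-front corner",(338,278),.045),("L-rear",(208,156),.045),("R-rear",(348,164),.07)):
    print(nm,plane(d["top"],uv,z).round(3))
t=d["top"]["color"][195:280,240:350];cv2.imwrite("pics/crop.png",cv2.resize(t,None,fx=6,fy=6,interpolation=0)[:,:,::-1])
E
```

```text
amber top none
amber scene [329.  265.4] [321 259  17  14 151] [0.5174 0.0435 0.056 ]
green top [319.5 261.5] [309 256  22  12 173] [ 0.4548 -0.0175  0.056 ]
green scene [325.8 240. ] [315 232  23  17 205] [ 0.462  -0.0121  0.056 ]
  tri [ 0.4551 -0.0179  0.0492] 0.0004
red top none
red scene [347.8 252.9] [337 245  22  17 165] [0.4652 0.0467 0.056 ]
blue top none
blue scene [310.6 277.3] [302 270  18  15 171] [0.5651 0.0404 0.056 ]
glue [ 0.564 -0.118  0.096]
stap1 [ 0.569 -0.155  0.056]
stap2 [ 0.453 -0.202  0.056]
R-front corner [ 0.423 -0.055  0.045]
L-rear [0.661 0.209 0.045]
R-rear [ 0.646 -0.069  0.07 ]
```

View pics/crop.png

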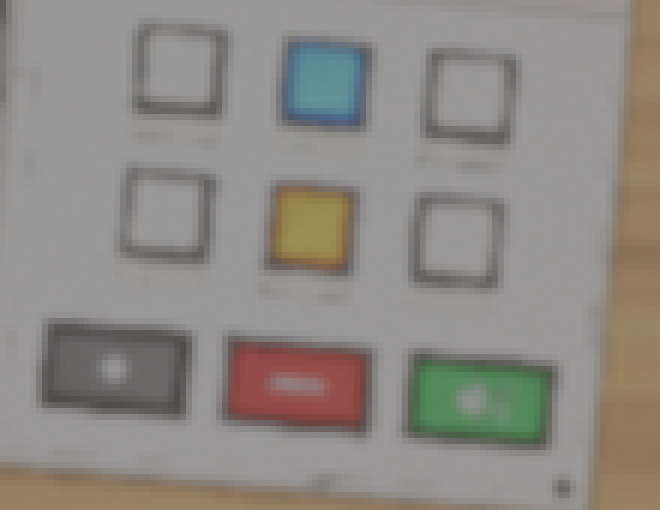

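```bash
python3 - <<'E'
import pickle,numpy as np
from h import *
d=pickle.load(open("cam0.pkl","rb"));c=d["top"]
C={"amber":(15,90,60,30),"blue":(85,80,60,110),"green":(45,80,40,85),"red":(170,80,60,180)}
P={}
for k,(h0,s,v,h1) in C.items():
    ce,st=blob(c,(h0,s,v),(h1,255,255),(245,195,337,275) if k!="amber" else (280,222,305,243))
    u,w=ce.round().astype(int);D=float(np.median(c["depth"][w-2:w+3,u-2:u+3]))
    o,dr=ray(c,ce);P[k]=plane(c,ce,.056);print(k,ce.round(1),st,P[k].round(4),"depthpt",(o+dr*D).round(4))
for a,b in(("blue","amber"),("red","green"),("amber","green")):
    v=P[a]-P[b];print(a,b,v.round(4),np.linalg.norm(v).round(4),np.degrees(np.arctan2(v[1],v[0])).round(1))
E
```

```text
amber [291.5 232.5] [286 227  12  12 140] [0.5104 0.0386 0.056 ] depthpt [0.5105 0.0386 0.0552]
blue [293.6 208.5] [288 202  13  13 143] [0.5578 0.0354 0.056 ] depthpt [0.5579 0.0355 0.0547]
green [319.5 261.5] [309 256  22  12 173] [ 0.4548 -0.0175  0.056 ] depthpt [ 0.4548 -0.0175  0.0564]Traceback (most recent call last):
  File "<stdin>", line 7, in <module>
  File "h.py", line 13, in blob
    i=1+np.argmax(s[1:,4]);return ce[i],s[i]
        ~~~~~~~~~^^^^^^^^^
    return _wrapfunc(a, 'argmax', axis=axis, out=out, **kwds)
    return bound(*args, **kwds)
ValueError: attempt to get argmax of an empty sequence
```

Amber lands at (0.510, 0.039), green at (0.455, -0.0175), and top-camera depth puts both tops near 0.056. Blue-to-amber spacing is 47.5 mm against the 48 given, and the unit's yaw is about -4°. The scene view differs by 8 mm, because its masks include the key sides. I'll turn the tool to match the unit, close the fingers, then travel.

{"api": "play_rows", "payload": {"deltas": [{"wz": 0.1, "claw": 0}, {"wz": 0.2, "claw": 0}, {"wz": 0.3, "claw": 0}, {"wz": 0.41, "claw": 0}, {"wz": 0.41, "claw": 0}]}}

```text
validation failed for argument at $.de...
```

{"api": "play_rows", "payload": {"deltas": [{"x": 20, "y": -37, "claw": 0}, {"x": 40, "y": -74, "claw": 0}, {"x": 60, "y": -111, "claw": 0}, {"x": 80, "y": -148, "claw": 0}, {"x": 99, "y": -185, "claw": 0}]}}

```text
validation failed for argument at $.de...
```

{"api": "play_rows", "payload": {"deltas": [{"x": 20, "y": -37, "claw": 0}, {"x": 40, "y": -74, "claw": 0}, {"x": 60, "y": -111, "claw": 0}, {"x": 80, "y": -148, "claw": 0}, {"x": 99, "y": -185, "claw": 0}]}}

```text
validation failed for argument at $.de...
```

{"api": "play_rows", "payload": {"deltas": [{"x": 20, "y": -37, "claw": 0}, {"x": 40, "y": -74, "claw": 0}, {"x": 60, "y": -111, "claw": 0}, {"x": 80, "y": -148, "claw": 0}, {"x": 98, "y": -185, "claw": 0}]}}

```text
validation failed for argument at $.de...
```

{"api": "play_rows", "payload": {"deltas": [{"claw": 0}, {"claw": 0}, {"claw": 0}]}}

```text
validation failed for argument at $.de...
```

The calls were refused, so I'll retry with every field filled in.

{"api": "play_rows", "payload": {"deltas": [{"x": 0, "y": 0, "z": 0, "wx": 0, "wy": 0, "wz": 0.1, "claw": 0}, {"x": 0, "y": 0, "z": 0, "wx": 0, "wy": 0, "wz": 0.2, "claw": 0}, {"x": 0, "y": 0, "z": 0, "wx": 0, "wy": 0, "wz": 0.3, "claw": 0}, {"x": 0, "y": 0, "z": 0, "wx": 0, "wy": 0, "wz": 0.41, "claw": 0}, {"x": 0, "y": 0, "z": 0, "wx": 0, "wy": 0, "wz": 0.41, "claw": 0}]}}

```text
t: 0.6
tcp_pos: [0.1764, -0.4943, 0.2434]
tcp_rot: [0.999, -0.034, -0.0, -0.0]
contact_force: [-0.0, -0.5, 0.4]
grip_width: 0.0565
```

{"api": "play_rows", "payload": {"deltas": [{"x": 20, "y": -37, "z": 0, "wx": 0, "wy": 0, "wz": 0, "claw": 0}, {"x": 40, "y": -74, "z": 0, "wx": 0, "wy": 0, "wz": 0, "claw": 0}, {"x": 60, "y": -111, "z": 0, "wx": 0, "wy": 0, "wz": 0, "claw": 0}, {"x": 80, "y": -148, "z": 0, "wx": 0, "wy": 0, "wz": 0, "claw": 0}, {"x": 99, "y": -185, "z": 0, "wx": 0, "wy": 0, "wz": 0, "claw": 0}]}}

```text
t: 1.1
tcp_pos: [0.2882, -0.3149, 0.2436]
tcp_rot: [0.999, -0.032, 0.0, -0.0]
contact_force: [0.3, -1.1, 0.9]
grip_width: 0.0162
```

{"api": "play_rows", "payload": {"deltas": [{"x": 20, "y": -37, "z": 0, "wx": 0, "wy": 0, "wz": 0, "claw": 0}, {"x": 40, "y": -74, "z": 0, "wx": 0, "wy": 0, "wz": 0, "claw": 0}, {"x": 60, "y": -111, "z": 0, "wx": 0, "wy": 0, "wz": 0, "claw": 0}, {"x": 80, "y": -148, "z": 0, "wx": 0, "wy": 0, "wz": 0, "claw": 0}, {"x": 99, "y": -185, "z": 0, "wx": 0, "wy": 0, "wz": 0, "claw": 0}]}}

```text
t: 1.6
tcp_pos: [0.3995, -0.137, 0.2437]
tcp_rot: [0.999, -0.032, 0.0, 0.0]
contact_force: [0.8, -0.6, -0.2]
grip_width: 0.0007
```

{"api": "play_rows", "payload": {"deltas": [{"x": 20, "y": -37, "z": 0, "wx": 0, "wy": 0, "wz": 0, "claw": 0}, {"x": 40, "y": -74, "z": 0, "wx": 0, "wy": 0, "wz": 0, "claw": 0}, {"x": 60, "y": -111, "z": 0, "wx": 0, "wy": 0, "wz": 0, "claw": 0}, {"x": 80, "y": -148, "z": 0, "wx": 0, "wy": 0, "wz": 0, "claw": 0}, {"x": 98, "y": -185, "z": 0, "wx": 0, "wy": 0, "wz": 0, "claw": 0}]}}

```text
t: 2.1
tcp_pos: [0.5097, 0.0411, 0.2435]
tcp_rot: [0.999, -0.032, -0.0, 0.0]
contact_force: [0.1, 0.4, -0.5]
grip_width: 0.0005
```

{"api": "play_rows", "payload": {"deltas": [{"x": 0, "y": 0, "z": 0, "wx": 0, "wy": 0, "wz": 0, "claw": 0}, {"x": 0, "y": 0, "z": 0, "wx": 0, "wy": 0, "wz": 0, "claw": 0}, {"x": 0, "y": 0, "z": 0, "wx": 0, "wy": 0, "wz": 0, "claw": 0}]}}

```text
t: 2.4
tcp_pos: [0.5085, 0.0387, 0.2435]
tcp_rot: [0.999, -0.033, -0.0, 0.0]
contact_force: [-1.5, -0.2, -0.3]
grip_width: 0.0004
```

{"api": "play_rows", "payload": {"deltas": [{"x": 2, "y": 0, "z": 40, "wx": 0, "wy": 0, "wz": 0, "claw": 0}, {"x": 2, "y": 0, "z": 80, "wx": 0, "wy": 0, "wz": 0, "claw": 0}, {"x": 2, "y": 0, "z": 120, "wx": 0, "wy": 0, "wz": 0, "claw": 0}, {"x": 2, "y": 0, "z": 145, "wx": 0, "wy": 0, "wz": 0, "claw": 0}, {"x": 2, "y": 0, "z": 158, "wx": 0, "wy": 0, "wz": 0, "claw": 0}]}}

```text
t: 2.9
tcp_pos: [0.5093, 0.0378, 0.0835]
tcp_rot: [0.999, -0.034, -0.002, 0.0]
contact_force: [0.4, -0.1, 0.0]
grip_width: 0.0008
```

```bash
python3 - <<'E'
from workcell import robot
import cv2
c=robot.read_camera("scene")["color"][190:340,230:430];cv2.imwrite("pics/s1.png",cv2.resize(c,None,fx=4,fy=4)[:,:,::-1])
s=robot.read_state();print(s["t"],s["tcp_pos"],s["contact_force"])
E
```

```text
2.95 [0.50881788 0.03787386 0.08256142] [-0.8900209   0.09081702 -1.44889119]
```

View pics/s1.png

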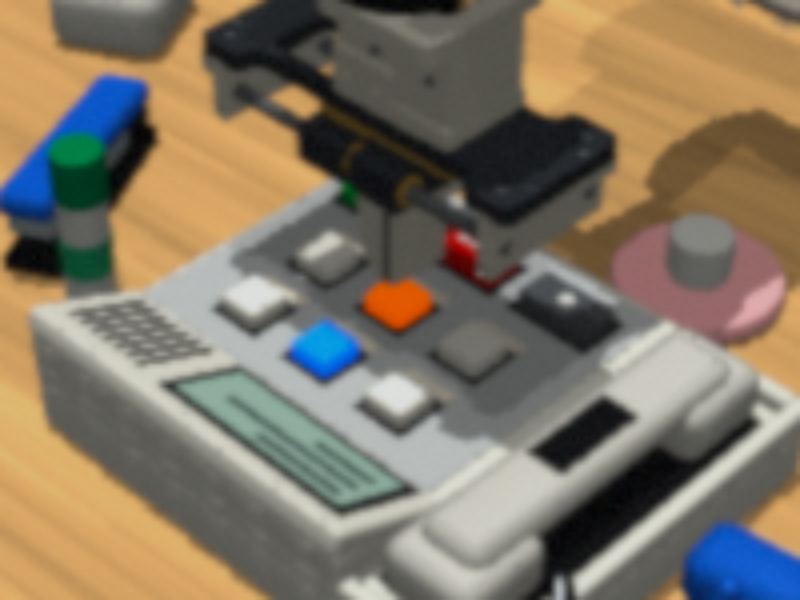

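The tip is about 10 mm above the amber key, which sits at crop (400,303), and it's well centred. Next is a gradual press, watching the force.

{"api": "play_rows", "payload": {"deltas": [{"x": 1, "y": -1, "z": 5, "wx": 0, "wy": 0, "wz": 0, "claw": 0}, {"x": 1, "y": -1, "z": 9, "wx": 0, "wy": 0, "wz": 0, "claw": 0}, {"x": 1, "y": -1, "z": 12, "wx": 0, "wy": 0, "wz": 0, "claw": 0}, {"x": 1, "y": -1, "z": 12, "wx": 0, "wy": 0, "wz": 0, "claw": 0}]}}

```text
t: 3.35
tcp_pos: [0.5123, 0.04, 0.074]
tcp_rot: [0.999, -0.034, 0.0, 0.0]
contact_force: [0.0, 0.8, -0.4]
grip_width: 0.0008
```

{"api": "play_rows", "payload": {"deltas": [{"x": 0, "y": 0, "z": 2, "wx": 0, "wy": 0, "wz": 0, "claw": 0}, {"x": 0, "y": 0, "z": 4, "wx": 0, "wy": 0, "wz": 0, "claw": 0}, {"x": 0, "y": 0, "z": 4, "wx": 0, "wy": 0, "wz": 0, "claw": 0}, {"x": 0, "y": 0, "z": 4, "wx": 0, "wy": 0, "wz": 0, "claw": 0}]}}

```text
t: 3.75
tcp_pos: [0.5125, 0.0401, 0.0701]
tcp_rot: [0.999, -0.034, 0.001, 0.0]
contact_force: [-0.2, -1.4, 4.1]
grip_width: 0.0001
```

{"api": "play_rows", "payload": {"deltas": [{"x": 0, "y": 0, "z": 1, "wx": 0, "wy": 0, "wz": 0, "claw": 0}, {"x": 0, "y": 0, "z": 2, "wx": 0, "wy": 0, "wz": 0, "claw": 0}, {"x": 0, "y": 0, "z": 2, "wx": 0, "wy": 0, "wz": 0, "claw": 0}, {"x": 0, "y": 0, "z": 2, "wx": 0, "wy": 0, "wz": 0, "claw": 0}]}}

```text
t: 4.15
tcp_pos: [0.5125, 0.0401, 0.0681]
tcp_rot: [0.999, -0.034, 0.001, 0.0]
contact_force: [-0.5, -0.5, 6.5]
grip_width: 0.0006
```

```bash
python3 - <<'E'
from workcell import robot
import cv2
for i in range(3):
    c=robot.read_camera("scene")["color"][190:340,230:430]
    s=robot.read_state();print(s["t"],s["tcp_pos"],s["contact_force"])
cv2.imwrite("pics/s2.png",cv2.resize(c,None,fx=4,fy=4)[:,:,::-1])
E
```

```text
4.2 [0.51253932 0.04010998 0.06809913] [ 0.28741448 -0.29299757  7.32524244]
4.25 [0.51251534 0.04013002 0.06809618] [-0.67684925 -0.53326291  5.65774626]
4.3 [0.51252523 0.04012642 0.06809858] [-1.60568625 -1.93724181  6.49358169]
```

View pics/s2.png

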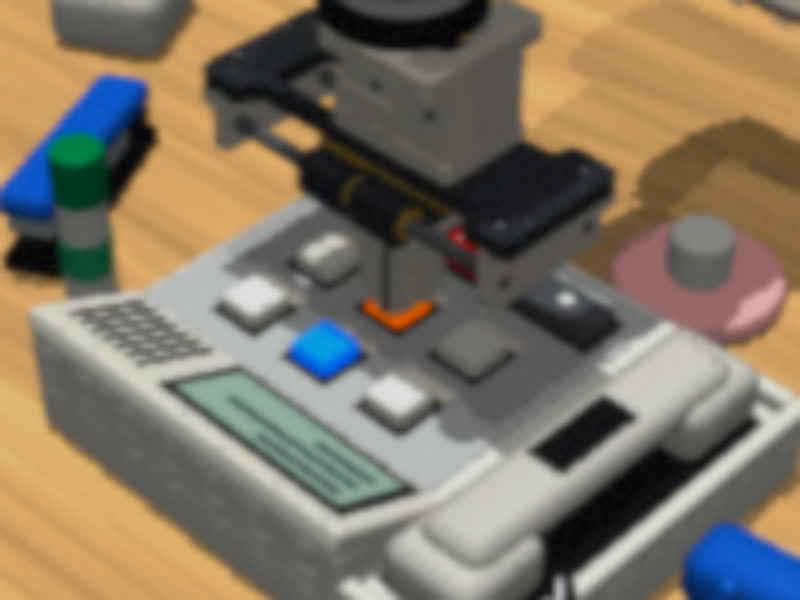

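The finger is on the amber key (crop 400,310), and 6.5 N means it's about 5 mm down. Lift, wait, then move over the green key.

{"api": "play_rows", "payload": {"deltas": [{"x": 0, "y": 0, "z": -10, "wx": 0, "wy": 0, "wz": 0, "claw": 0}, {"x": 0, "y": 0, "z": -25, "wx": 0, "wy": 0, "wz": 0, "claw": 0}, {"x": 0, "y": 0, "z": -25, "wx": 0, "wy": 0, "wz": 0, "claw": 0}, {"x": 0, "y": 0, "z": -25, "wx": 0, "wy": 0, "wz": 0, "claw": 0}]}}

```text
t: 4.7
tcp_pos: [0.512, 0.0403, 0.0926]
tcp_rot: [0.999, -0.034, -0.0, -0.0]
contact_force: [1.0, 0.2, -0.4]
grip_width: 0.0001
```

{"api": "play_rows", "payload": {"deltas": [{"x": -20, "y": 22, "z": 0, "wx": 0, "wy": 0, "wz": 0, "claw": 0}, {"x": -40, "y": 44, "z": 0, "wx": 0, "wy": 0, "wz": 0, "claw": 0}, {"x": -54, "y": 61, "z": 0, "wx": 0, "wy": 0, "wz": 0, "claw": 0}, {"x": -54, "y": 61, "z": 8, "wx": 0, "wy": 0, "wz": 0, "claw": 0}, {"x": -54, "y": 61, "z": 12, "wx": 0, "wy": 0, "wz": 0, "claw": 0}]}}

```text
t: 5.2
tcp_pos: [0.454, -0.017, 0.0797]
tcp_rot: [0.999, -0.034, -0.0, -0.0]
contact_force: [-0.2, -0.4, 0.5]
grip_width: 0.0007
```

```bash
python3 - <<'E'
from workcell import robot
import cv2
for i in range(2):
    c=robot.read_camera("scene")["color"][190:340,230:430]
    s=robot.read_state();print(s["t"],s["tcp_pos"],s["contact_force"])
cv2.imwrite("pics/s3.png",cv2.resize(c,None,fx=4,fy=4)[:,:,::-1])
E
```

```text
5.25 [ 0.45406051 -0.01665777  0.07934789] [-0.10400778 -0.44485141 -0.79676154]
5.3 [ 0.45425711 -0.0165176   0.07970414] [ 1.06605365 -0.19852646  0.55974416]
```

View pics/s3.png

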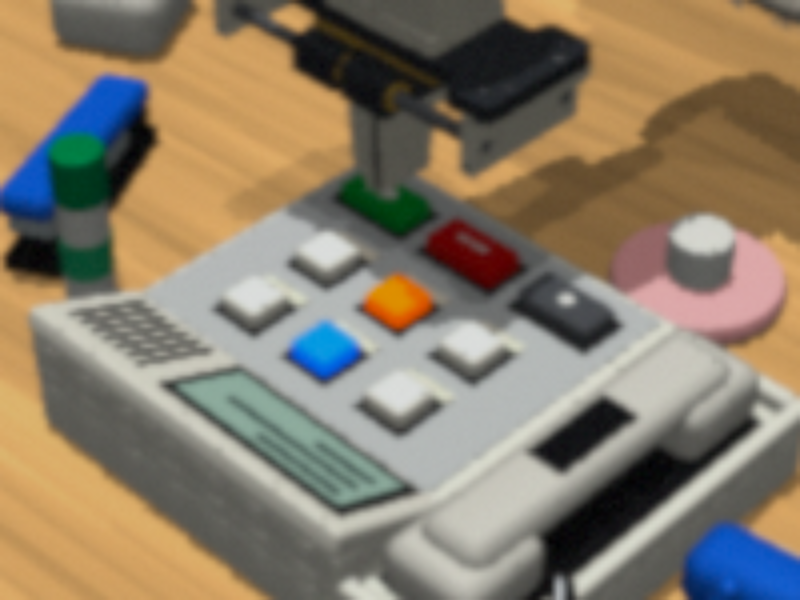

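Amber is back up (crop 398,302) and the tip is centred over green (385,205), about 6 mm above it. Press green the same way.

{"api": "play_rows", "payload": {"deltas": [{"x": 0, "y": 0, "z": 4, "wx": 0, "wy": 0, "wz": 0, "claw": 0}, {"x": 0, "y": 0, "z": 7, "wx": 0, "wy": 0, "wz": 0, "claw": 0}, {"x": 0, "y": 0, "z": 9, "wx": 0, "wy": 0, "wz": 0, "claw": 0}, {"x": 0, "y": 0, "z": 9, "wx": 0, "wy": 0, "wz": 0, "claw": 0}]}}

```text
t: 5.7
tcp_pos: [0.4545, -0.0167, 0.0717]
tcp_rot: [0.999, -0.033, 0.0, -0.0]
contact_force: [0.9, 2.5, 3.7]
grip_width: 0.0007
```

{"api": "play_rows", "payload": {"deltas": [{"x": 0, "y": 0, "z": 1, "wx": 0, "wy": 0, "wz": 0, "claw": 0}, {"x": 0, "y": 0, "z": 2, "wx": 0, "wy": 0, "wz": 0, "claw": 0}, {"x": 0, "y": 0, "z": 2.5, "wx": 0, "wy": 0, "wz": 0, "claw": 0}, {"x": 0, "y": 0, "z": 2.5, "wx": 0, "wy": 0, "wz": 0, "claw": 0}]}}

```text
t: 6.1
tcp_pos: [0.4545, -0.0169, 0.0694]
tcp_rot: [0.999, -0.034, 0.0, -0.0]
contact_force: [0.5, 4.1, 5.1]
grip_width: 0.0004
```

```bash
python3 - <<'E'
from workcell import robot
import cv2
for i in range(3):
    c=robot.read_camera("scene")["color"][190:340,230:430]
    s=robot.read_state();print(s["t"],s["tcp_pos"],s["contact_force"])
cv2.imwrite("pics/s4.png",cv2.resize(c,None,fx=4,fy=4)[:,:,::-1])
E
```

```text
6.15 [ 0.45448766 -0.01694993  0.06945167] [1.43450531 3.34946546 5.197401  ]
6.2 [ 0.45444573 -0.01692203  0.06944277] [0.93352766 4.31620943 5.03231545]
6.25 [ 0.45447972 -0.01694244  0.06945012] [0.73941281 3.10542344 4.39842042]
```

View pics/s4.png

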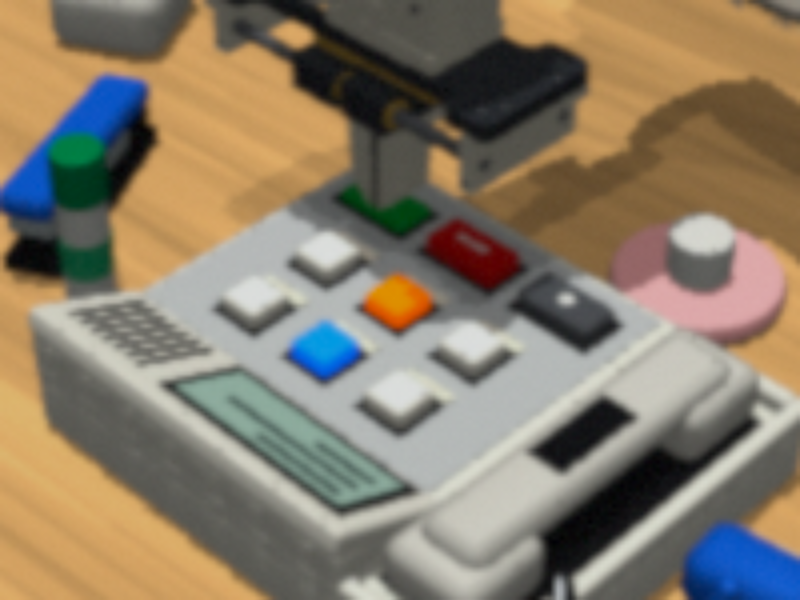

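About 5 N is only some 3.5 mm down, so I'll press a little deeper for margin.

{"api": "play_rows", "payload": {"deltas": [{"x": 0, "y": 0, "z": 1, "wx": 0, "wy": 0, "wz": 0, "claw": 0}, {"x": 0, "y": 0, "z": 1.5, "wx": 0, "wy": 0, "wz": 0, "claw": 0}, {"x": 0, "y": 0, "z": 1.5, "wx": 0, "wy": 0, "wz": 0, "claw": 0}, {"x": 0, "y": 0, "z": 1.5, "wx": 0, "wy": 0, "wz": 0, "claw": 0}]}}

```text
t: 6.65
tcp_pos: [0.4545, -0.0169, 0.0681]
tcp_rot: [0.999, -0.034, 0.0, -0.0]
contact_force: [1.1, 4.0, 6.4]
grip_width: 0.0004
```

```bash
python3 - <<'E'
from workcell import robot
for i in range(3):
    robot.read_camera("top");s=robot.read_state();print(s["t"],s["tcp_pos"],s["contact_force"])
E
```

```text
6.7 [ 0.4544881  -0.01695977  0.06804269] [0.38888523 4.73116472 6.86855509]
6.75 [ 0.45448643 -0.01694606  0.06807515] [1.19101605 3.95601623 7.24370308]
6.8 [ 0.45447174 -0.01693564  0.06805414] [0.6376852  3.67943397 6.23695995]
```

It now reads 6.5 N, about 5 mm down. Lift well clear.

{"api": "play_rows", "payload": {"deltas": [{"x": 0, "y": 0, "z": -10, "wx": 0, "wy": 0, "wz": 0, "claw": 0}, {"x": 0, "y": 0, "z": -40, "wx": 0, "wy": 0, "wz": 0, "claw": 0}, {"x": 0, "y": 0, "z": -80, "wx": 0, "wy": 0, "wz": 0, "claw": 0}, {"x": 0, "y": 0, "z": -120, "wx": 0, "wy": 0, "wz": 0, "claw": 0}, {"x": 0, "y": 0, "z": -120, "wx": 0, "wy": 0, "wz": 0, "claw": 0}]}}

```text
t: 7.3
tcp_pos: [0.4565, -0.018, 0.1926]
tcp_rot: [0.999, -0.034, 0.005, 0.001]
contact_force: [0.6, -0.1, -1.5]
grip_width: 0.0006
```

```bash
python3 - <<'E'
from workcell import robot
import cv2
for i in range(4):
    c=robot.read_camera("scene")["color"]
    s=robot.read_state()
print(s["t"],s["tcp_pos"],s["contact_force"],s["qd"].round(3))
cv2.imwrite("pics/s5.png",c[:,:,::-1])
E
```

```text
7.5 [ 0.45314199 -0.01708208  0.18666474] [-0.19394669  0.09511574  0.20099766] [0.001 0.015 0.003 0.004 0.    0.001]
```

View pics/s5.png

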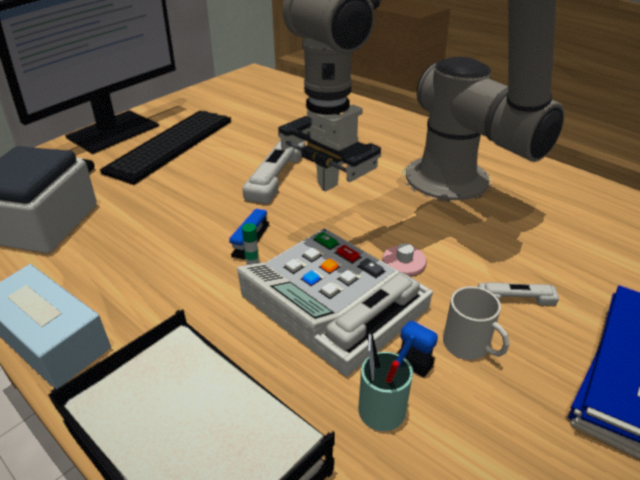

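All nine keys look up, including green at (327,240) and amber at (330,266). Every loose thing is where it was in the first picture, and the gripper is clear of them all. Handing in.

```bash
python3 - <<'E'
from workcell import robot
print(robot.close_job())
E
```

```text
the job is handed in; nothing more can be done
None
```

I pressed the amber room key (front row, middle column) and let it come back up, then did the same with the green loudspeaker key. I handed the job in at about 7.5 s; no verdict was reported.

- **Presses:** Each peaked at about 6.5 N, which by the spring figures is about 5 mm down. The limit is 25 N. The green key first read only about 5 N (3.5 mm), so I pressed it 1.5 mm deeper. It also showed a sideways force of about 4 N while pressed, which was gone after lifting.
- **Last checks:** In the final scene picture, judged by eye, all keys are up and the handset and loose things are where they started. The tool is clear, about 115 mm above the key tops, with no outside force beyond noise.
- **Disagreement:** The scene camera put the keys about 8 mm from where the top camera did, probably because its colour masks included the key sides. I used the top camera. Its depth gave key heights of 55–56 mm against the 56 mm stated, and its key spacing was 47.5 mm against 48 mm. The force readings bore it out.

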